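# Pull the fuse carrier from an opened drive unit

## Task

On the board of the opened drive unit, turn the captive wing nut anticlockwise, about a quarter turn, until its keeper tongue is swung well clear of the fuse carrier. Then pinch the carrier's two side catches together between the fingers, draw the carrier straight up out of its base and hold it there, upright and still, with its foot about 10 cm above its seat, both catches still pinched. Finish while holding it: do not put it down or let go, and leave the loose parts on the board and the tools on the bench where they are.

Things in the scene. Friction and masses are not known exactly. Their poses are not given: they have to be found in the camera images.
- unit: the opened drive unit, fixed: shallow grey tray, 320 mm (x) x 250 mm (y), rim 34 mm high (36 at its corner posts), green board inside with its top 12 mm above the bench; low fixed components on the board, up to 32 mm above it. Origin under the tray's centre, on the bench
- base: the fuse base, fixed on the board: grey plate 139 x 76 x 6 mm. Origin at its underside, 12 mm above the bench, straight under the seated carrier's centre; x points from carrier to wing nut (axis 85 mm away), z up. The carrier's seat is 6 mm above the origin. Corner guides, and a ledge along each y side 30 to 36 mm from the centre, reach 30 mm above the origin; the catches hook under these ledges
- carrier_grip (a point): pinch point of the loose fuse carrier: on its vertical mid-axis between the two catches' thumb plates, 54 mm above its underside, 16 mm below its top; seated, 60 mm above the base's origin, its axes as the base's. Black block 50 (x) x 34 (y) x 70 mm tall, 0.11 to 0.21 kg, a white fuse lying in its top; on its +x side a 12 mm flange, top 35 mm above the underside, lies under the tongue
- catch_l (a joint): catch on the carrier's +y side: grey thumb plate 24 mm wide (x), 5 thick, 9 to 66 mm above the carrier's underside, hook at its foot. 0 free (hooked), grows when pushed in along y to the stop at 0.005 m; spring 2.3 N at 0, 6.8 N at the stop; hook clear of the ledge from about 0.004. Over both plates: 54 mm free, 44 mm pinched. Fingertips must stay above the base's ledges
- catch_r (a joint): the same on the -y side
- wing_grip (a point): grip point of the wing nut: on its vertical turning axis, 70 mm above the base's origin. The wing is an upright flat steel bar 34 mm long (the point's x), 10 mm thick (y); its top is 13 mm above this point, its foot 22 mm below, standing on the tongue. The tongue, a steel strip 5 mm thick and 14 mm wide, reaches 54 mm from the axis along the point's -x, so wing and tongue are in line
- keeper (a joint): angle of the wing nut with its tongue: 0 with the tongue straight over the carrier's flange; grows anticlockwise seen from above, to a stop at 1.6 rad; starts between 0 and 0.35. Stiff (0.06 N m): stays where it is left. The tongue is clear of the carrier from about 0.7 rad
- relay: loose bystander on the board: black relay block, 19 x 28 x 22 mm; origin at the centre of its underside
- choke: loose bystander on the board: copper-wound choke standing upright, 32 mm diameter, 24 mm tall; origin at the centre of its underside
- screwdriver: loose bystander on the bench: screwdriver, 200 mm long, lying; origin below its middle
- spanner: loose bystander on the bench: spanner, 180 mm long, lying; origin below its middle
- pliers: loose bystander on the bench: pliers, about 160 mm long, lying; origin below the pivot
- spool: loose bystander on the bench: solder spool standing on its end, 60 mm diameter, 40 mm tall; origin at the centre of its underside
- meter: loose bystander on the bench: hand multimeter lying face up, 150 x 75 x 41 mm; origin at the centre of its underside
- tub: loose bystander on the bench: round open tub, 84 mm diameter, 35 mm tall; origin at the centre of its underside
Mind the look-alikes: they are no part of the job. There is more than one size of the part that bears carrier_grip; the job needs the middle-sized.

How it is judged:
By the outcome, as a careful person would: the job done as asked, in the order asked, and still so for the second after the job is handed in, while the arm keeps its last pose, push and grip.
It also fails if it takes over 51 s, if anything falls off the work surface, if the arm or the gripper's body presses on something with over 40 N, if the wrist force passes 120 N, or if a joint passes its speed limit or range.

## Robot

A 6-joint arm with a two-finger parallel gripper is mounted at the origin on the work surface. World frame = base frame: x ahead of the robot, y to its left, z up, the work surface at z = 0. Lengths are in m, angles in degrees, forces in N, time in s.
With the tool pointing down it reaches from about 0.375 to 0.9 m from the base axis. Payload 3.1 kg.
Tool frame: the origin (TCP) lies midway between the tips of the shut fingers; the grasp point (between the pads) lies bot.hold_point_z behind it (bot.hold_point_z is the distance from the TCP to the grasp point, in m); z points along the fingers, y is the direction in which the jaws open and shut (so a half turn about z gives the same grasp; the last joint's range is limited). The gripper opens to 87 mm and grips with 3 to 60 N. Pads are 19 mm wide; open, the fingers measure 117 mm over their backs; the gripper's body (75 mm by 190 mm) begins 51 mm behind the grasp point.
Start: joints at [56.007, 30.224, 82.088, -0, 67.689, -10.227], TCP at [0.252, 0.572, 0.223] pointing down, gripper open.
Joint ranges: [-176.69, 176.69], [-43.24, 126.21], [12.49, 139.97], [-82, 262], [0, 151.66], [-163.58, 163.58]. Speed limits (degrees/s): [159.86, 159.86, 180, 180, 180, 180].

## Interface

Orientations are given as a 3x3 rotation matrix whose columns are the frame's x, y, z axes.
In Python, from rig import bot, vision, order gives the robot as it stands. The module is installed in compiled form; this text tells all that it offers.
- The arm moves only by the tool move_arm, never from a script. Its argument "moves" is a list of rows, each an object of numbers: "hand": the finger opening in mm, from 0 to 87; "x", "y", "z": the shift along the tool's x, y, z in units of 25 mm (1.0 is 25 mm); "wx", "wy", "wz": the turn, a rotation vector about the tool's x, y, z in degrees. In form: [{"hand": .., "x": .., "y": .., "z": .., "wx": .., "wy": .., "wz": ..}, ...]. A call has 1 to 20 rows; each row shifts and turns the commanded pose from where the row before left it, along the tool's axes as they then stand; what a row does not reach is not made up. A row lasts 1/10 s, in which the tool goes at most 50 mm and 8.59 degrees, less where a joint would pass 70% of its speed; a pose out of reach is approached as far as the arm can. A call is refused whole if a number of a shift passes 1 or a number of a turn 8.59, either way. A call with a gripper value outside its range is refused whole. The fingers move at their own pace and stop on an object; the grip force is fixed at half the most. Time passes only in rows, so rows that do not move let the fingers close. It gives the time, the measured TCP pose, the force and the opening at its end, in the units of the state.
- bot.read_state(): the state, without advancing time (a new reading comes with each control period).
- vision.capture(name): name is "scene" or "top"; returns a dict with "image" (420x560x3 uint8, red, green, blue), "z_map" (420x560 float32, m along the optical axis (not along the pixel's ray), 0 where there is no reading), "fx", "fy", "cx", "cy" (pixels), "pose" (4x4, takes a point from camera to world coordinates). Camera axes: x right, y down, z forward; pixel columns grow to the right and rows downward; lengths in m; the calibration is good to about 2 mm. A picture is of the moment at which its call begins.
- order.hand_in(): hands the job in, once; it reports no verdict.
The state is a dict: "time_s": time; "joint_positions": joint angles; "qvel": joint speeds; "tau": joint torques, N m; "position": TCP position; "tcp_rot": TCP orientation; "force": force on the tool from outside, world axes, zero at the start; "moment": the same for the moment, N m; "opening": opening from 0.0 (shut) to 1.0 (fully open).
Only numpy, scipy, OpenCV 4.12 (cv2) and the standard library are available. Lean on these libraries where they do the work, as an engineer would, in place of code of your own. Each camera call takes 0.05 s, during which the arm holds its last target.

## Working session

There is one attempt and no reset: what is moved stays moved. The work goes in short steps, Python scripts to look and compute and a tool call to move; the robot and the scene stay as the last step left them, time stands still between calls to the robot, and variables do not carry over. Pictures are saved under pics/ and viewed, and the job is handed in when it is done.

Besides the shell and the picture viewer there is one more tool, called after "Emit:" by a JSON object that holds its "name" and its "arguments". move_arm: Moves the arm, as the interface text tells. Its arguments: {"type":"object","properties":{"moves":{"type":"array"}},"required":["moves"]}

```bash
mkdir -p pics && cat > h.py <<'E'
import numpy as np, cv2, pickle
from rig import bot, vision, order
def cap(n,tag):
    d=vision.capture(n); pickle.dump(d,open(f'{tag}.pkl','wb'))
    cv2.imwrite(f'pics/{tag}.png',cv2.resize(d['image'][:,:,::-1],(800,600))); return d
def P(d,u,v):
    z=d['z_map'][int(round(v)),int(round(u))]
    p=np.array([(u-d['cx'])/d['fx']*z,(v-d['cy'])/d['fy']*z,z,1]); return (d['pose']@p)[:3]
def ray(d,u,v,h):
    r=d['pose'][:3,:3]@np.array([(u-d['cx'])/d['fx'],(v-d['cy'])/d['fy'],1]); o=d['pose'][:3,3]
    return o+r*(h-o[2])/r[2]
def crop(d,u0,v0,u1,v1,name,s):
    cv2.imwrite(f'pics/{name}.png',cv2.resize(d['image'][v0:v1,u0:u1,::-1],None,fx=s,fy=s,interpolation=cv2.INTER_CUBIC))
E
python3 - <<'E'
from h import *
s=bot.read_state(); print(s['time_s'],s['position'],s['tcp_rot'],s['opening'],bot.hold_point_z)
for n in('scene','top'):
    d=cap(n,n+'0'); print(n,d['fx'],d['cx'],d['cy'],d['pose'])
E
```

```text
0.0 [0.25145471 0.57139282 0.22160446] [[-9.15192399e-01  4.03015531e-01 -1.16422626e-03]
 [ 4.03017051e-01  9.15190800e-01 -1.74839431e-03]
 [ 3.60859097e-04 -2.06932022e-03 -9.99997794e-01]] 0.9981911518548311 0.0187
scene 430.7672070748423 283.9951546122686 213.71110674385997 [[ 0.8099584   0.43784972 -0.3901987   0.98070559]
 [ 0.58646969 -0.59950499  0.54465317 -0.6140831 ]
 [ 0.00455017 -0.66998611 -0.74235969  0.95059924]
 [ 0.          0.          0.          1.        ]]
top 507.72134230876776 272.232715715291 210.40065818914 [[ 0.02187549 -0.98474806  0.17260568  0.21308012]
 [-0.99975033 -0.0207603   0.00826371  0.01417097]
 [-0.00455432 -0.17274336 -0.98495634  1.7869469 ]
 [ 0.          0.          0.          1.        ]]
```

View pics/scene0.png

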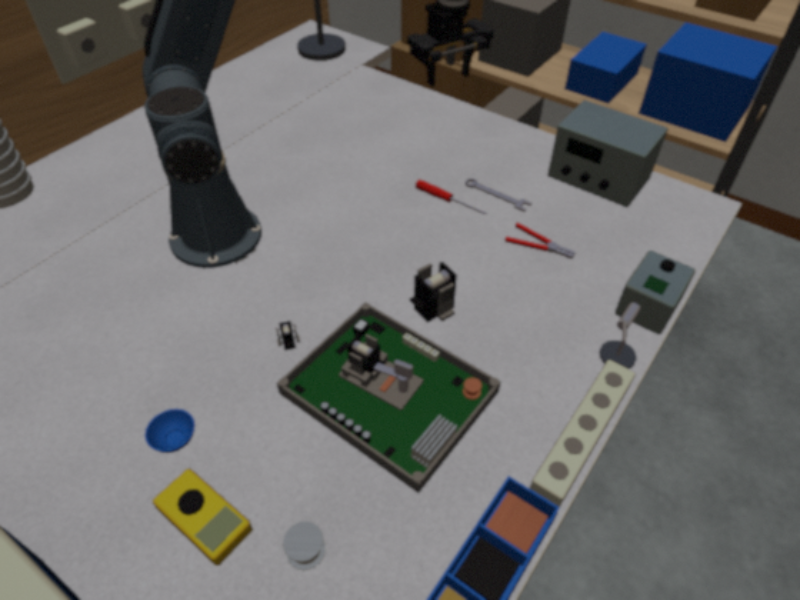

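View pics/top0.png

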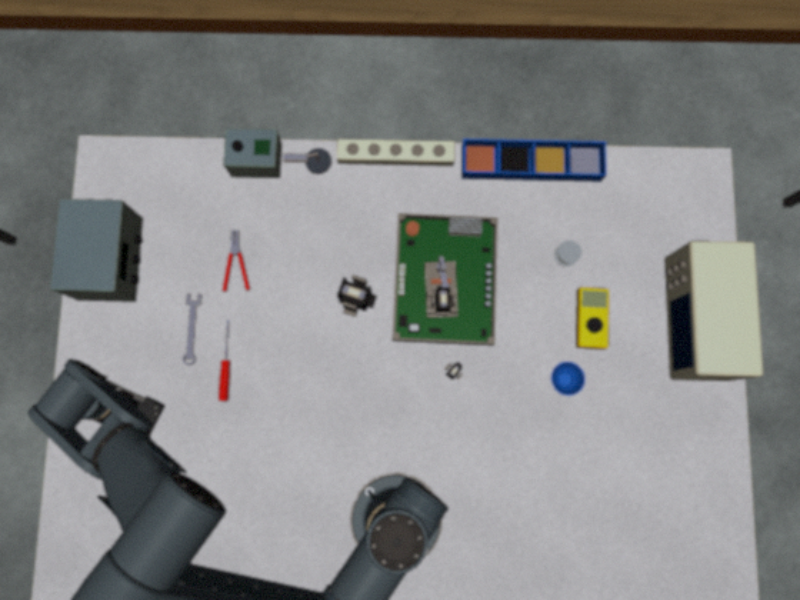

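The middle-sized carrier is seated in the base on the board: around (443,297) of 800x600 in the top view and (363,355) in the scene view. The larger and smaller look-alikes stand on the bench. I'll enlarge next.

```bash
python3 - <<'E'
from h import *
d=pickle.load(open('scene0.pkl','rb')); crop(d,190,205,355,345,'sc',4.8)
d=pickle.load(open('top0.pkl','rb')); crop(d,270,145,355,245,'tc',6)
E
```

```text
(no output)
```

View pics/sc.png

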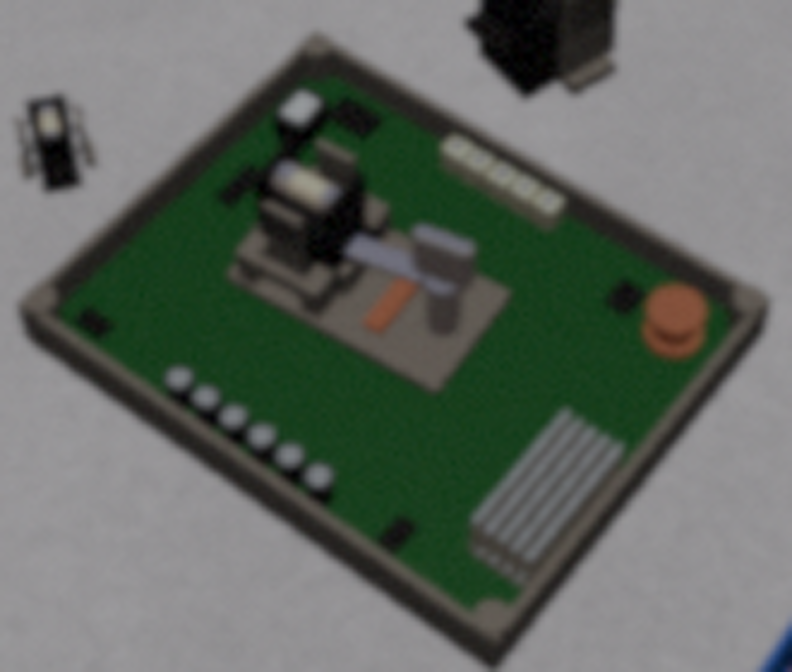

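View pics/tc.png

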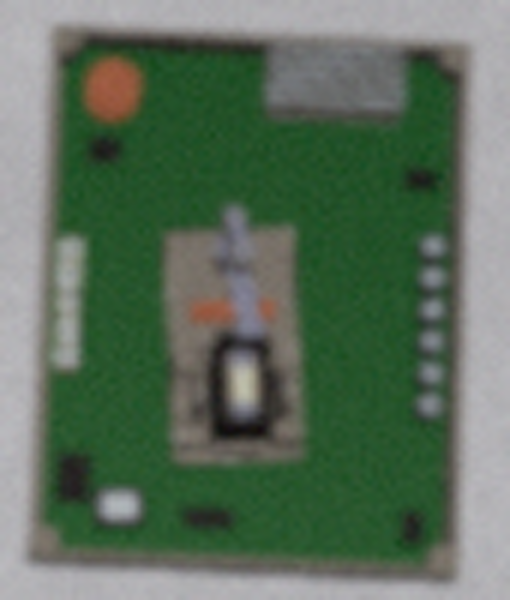

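```bash
python3 - <<'E'
from h import *
S=pickle.load(open('scene0.pkl','rb'));T=pickle.load(open('top0.pkl','rb'))
fs=lambda x,y:(190+(x+.5)/4.8-.5,205+(y+.5)/4.8-.5)
ft=lambda x,y:(270+(x+.5)/6-.5,145+(y+.5)/6-.5)
print('plate scene');A=[]
for p in[(510,290),(438,388),(228,273)]: A.append(ray(S,*fs(*p),.018));print(A[-1])
print(np.linalg.norm(A[0]-A[1]),np.linalg.norm(A[1]-A[2]),np.degrees(np.arctan2(*(A[1]-A[2])[1::-1])))
print('plate top');A=[]
for p in[(163,232),(297,226),(305,460),(175,465)]: A.append(ray(T,*ft(*p),.018));print(A[-1])
for i in range(4): print(np.linalg.norm(A[i]-A[i-3]), np.degrees(np.arctan2(*(A[i]-A[i-3])[1::-1])))
print('tray scene rim corners .036')
for p in[(318,40),(762,300),(492,635),(28,300)]: print(ray(S,*fs(*p),.036))
print('tray top')
for p in[(62,35),(460,50),(442,568),(38,552)]: print(ray(T,*ft(*p),.036))
print('fuse centre T',ray(T,*ft(243,386),.088),'S',ray(S,*fs(308,184),.088))
print('wing top T',ray(T,*ft(233,238),.095),'ends',ray(T,*ft(234,208),.095),ray(T,*ft(232,268),.095))
print('wing S ends',ray(S,*fs(413,230),.095),ray(S,*fs(474,248),.095))
print('tongue near flange', ray(T,*ft(250,330),.06))
d=S; 
for p in[(308,184),(440,238),(338,155),(285,218)]: print(P(S,*fs(*p)))
for p in[(243,386),(233,238)]: print(P(T,*ft(*p)))
# point cloud
for n,D in(('S',S),('T',T)):
    v,u=np.mgrid[0:420,0:560]; z=D['z_map']
    X=np.stack([(u-D['cx'])/D['fx']*z,(v-D['cy'])/D['fy']*z,z,np.ones_like(z)],-1)@D['pose'].T
    m=(X[...,0]>.35)&(X[...,0]<.72)&(X[...,1]>-.16)&(X[...,1]<.14)&(X[...,2]>.052)&(z>0)
    q=X[m][:,:3]; print(n,len(q)); np.save(n+'.npy',q)
E
```

```text
plate scene
[ 0.62249151 -0.05887172  0.018     ]
[ 0.6277404  -0.13295433  0.018     ]
[ 0.49016758 -0.14121124  0.018     ]
0.07426832671892043 0.1378203746843444 3.4346818196742657
plate top
[ 0.62330205 -0.0563429   0.018     ]
[ 0.62862129 -0.13600015  0.018     ]
[ 0.48785987 -0.14153132  0.018     ]
[ 0.48327523 -0.06528209  0.018     ]
0.07983465390378838 93.82034086849454
0.14087004700435835 2.2502582394843085
0.0763869393547227 -86.5591208357227
0.14031186270202925 -176.34724645664224
tray scene rim corners .036
[0.4331482  0.01182695 0.036     ]
[0.74236938 0.00468924 0.036     ]
[ 0.73611688 -0.23775599  0.036     ]
[ 0.42460062 -0.22694566  0.036     ]
tray top
[0.73817057 0.00615877 0.036     ]
[ 0.7337765  -0.23075131  0.036     ]
[ 0.42365437 -0.21934903  0.036     ]
[0.42797541 0.01406364 0.036     ]
fuse centre T [ 0.51863591 -0.10004835  0.088     ] S [ 0.52395514 -0.10752535  0.088     ]
wing top T [ 0.60277691 -0.09312246  0.095     ] ends [ 0.62030314 -0.09352435  0.095     ] [ 0.58531159 -0.09272196  0.095     ]
wing S ends [ 0.59015956 -0.10329421  0.095     ] [ 0.62223259 -0.09410754  0.095     ]
tongue near flange [ 0.55660864 -0.10567526  0.06      ]
[ 0.52241193 -0.10581386  0.08508556]
[ 0.60409283 -0.09877551  0.09424666]
[ 0.52073601 -0.07810297  0.08065438]
[ 0.52537114 -0.1290729   0.08236386]
[ 0.51977758 -0.10047512  0.08165206]
[ 0.60364577 -0.09336168  0.09122768]
S 1308
T 673
```

```bash
python3 - <<'E'
from h import *
for n in'ST':
    q=np.load(n+'.npy')
    w=q[(abs(q[:,0]-.605)<.03)&(abs(q[:,1]+.097)<.03)&(q[:,2]>.072)]
    w2=w[w[:,2]>.088]
    for a in(w,w2):
        r=cv2.minAreaRect((a[:,:2]*1000).astype(np.float32)); c=a[:,:2]-a[:,:2].mean(0);e=np.linalg.svd(c,full_matrices=False)[2][0]
        print(n,'wing',len(a),r,a.mean(0),np.degrees(np.arctan(e[1]/e[0])),a[:,2].max())
    k=q[(q[:,0]>.545)&(q[:,0]<.588)&(abs(q[:,1]+.105)<.02)&(q[:,2]>.052)&(q[:,2]<.066)]
    if len(k)>5:
        e=np.polyfit(k[:,0],k[:,1],1);print('tongue',len(k),np.degrees(np.arctan(e[0])),'y at .605',np.polyval(e,.605), k.mean(0))
    c=q[(q[:,0]<.56)&(q[:,0]>.48)&(abs(q[:,1]+.103)<.05)&(q[:,2]>.076)]
    r=cv2.minAreaRect((c[:,:2]*1000).astype(np.float32));print('carrier top',len(c),r,np.percentile(c,[2,98],axis=0))
# board-green segmentation of plate in top/scene images for plate rect
S=pickle.load(open('scene0.pkl','rb'));T=pickle.load(open('top0.pkl','rb'))
crop(S,235,228,300,275,'sc2',12); crop(T,292,175,330,225,'tc2',12)
E
```

```text
S wing 108 ((604.4370727539062, -99.1974105834961), (34.27227783203125, 12.682852745056152), 7.713841438293457) [ 0.60593678 -0.10096788  0.08672185] 11.709305114583326 0.09873947362577051
S wing 55 ((604.8219604492188, -98.7116470336914), (32.789466857910156, 11.673951148986816), 5.537358283996582) [ 0.60548722 -0.09964861  0.09304722] 11.660199199872949 0.09873947362577051
tongue 86 -2.6346405528729933 y at .605 -0.10748754056485302 [ 0.56504369 -0.10564893  0.0580653 ]
carrier top 217 ((519.885009765625, -102.6864242553711), (52.89282989501953, 56.55778503417969), 0.23452919721603394) [[ 0.49521339 -0.13037446  0.07686506]
 [ 0.54504472 -0.0776684   0.08929062]]
T wing 36 ((604.87841796875, -96.49427795410156), (33.73996353149414, 9.980114936828613), 11.419196128845215) [ 0.60330464 -0.09641702  0.09089991] 10.944667339905727 0.09997795288054667
T wing 29 ((605.021484375, -96.67201232910156), (33.49961471557617, 9.534765243530273), 11.887110710144043) [ 0.6036319  -0.09694131  0.09390373] 7.4323679835531244 0.09997795288054667
tongue 49 1.9533470078846191 y at .605 -0.10132014384819271 [ 0.56851736 -0.1025644   0.05920722]
carrier top 116 ((518.6657104492188, -100.5750961303711), (49.28411102294922, 54.4031867980957), 1.940119981765747) [[ 0.49454829 -0.12738636  0.07722795]
 [ 0.54301557 -0.07604821  0.09238356]]
```

View pics/sc2.png

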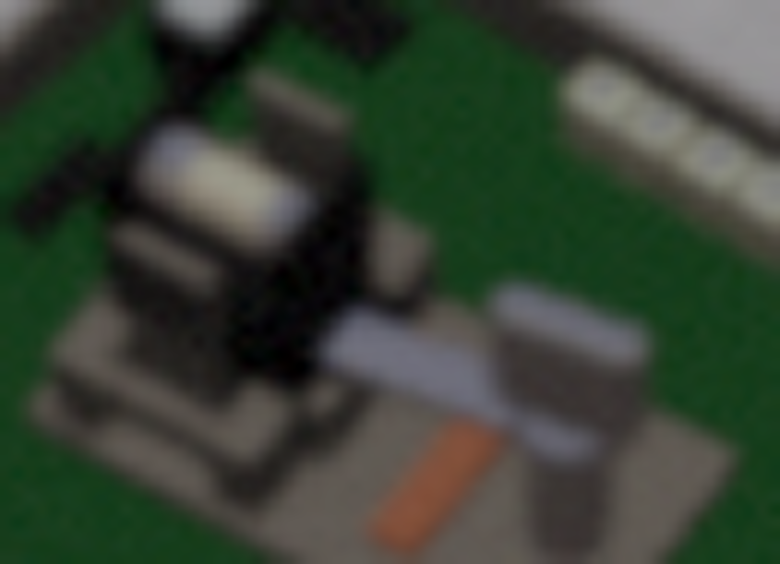

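View pics/tc2.png

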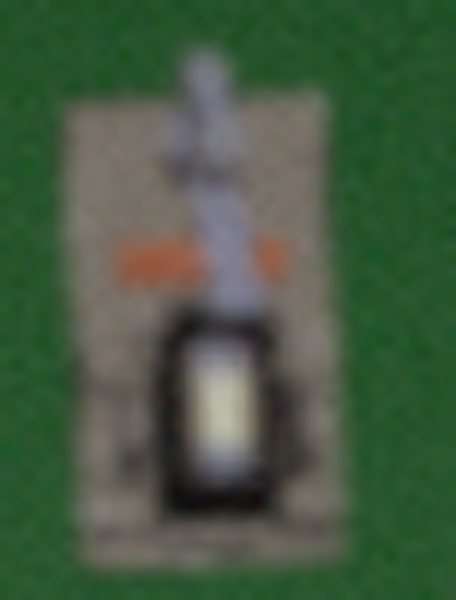

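The wing stands at about (0.605, -0.0975) with its bar heading about 11.5°. The base heads about 3.4°, and the carrier centre is near (0.520, -0.102). First I'll turn the tool so the jaws lie across the wing.

Emit:
{"name": "move_arm", "arguments": {"moves": [{"wz": 8.5},{"wz": 8.5},{"wz": 8.5},{"wz": 8.5},{"wz": 8.5},{"wz": 8.5},{"wz": 8.5},{"wz": 8.5},{"wz": 8.5},{"wz": 8.5},{"wz": 8.5},{"wz": 8.5},{"wz": 8.5},{"wz": 8.5},{"wz": 8.5},{"wz": 8.5},{"wz": 8.5},{},{}]}}

```text
schema error: expected keys hand, x, y, z, wx, wy, wz
```

Emit:
{"name": "move_arm", "arguments": {"moves": [{"hand": 60,"x": 0,"y": 0,"z": 0,"wx": 0,"wy": 0,"wz": 8.5},{"hand": 60,"x": 0,"y": 0,"z": 0,"wx": 0,"wy": 0,"wz": 8.5},{"hand": 60,"x": 0,"y": 0,"z": 0,"wx": 0,"wy": 0,"wz": 8.5},{"hand": 60,"x": 0,"y": 0,"z": 0,"wx": 0,"wy": 0,"wz": 8.5},{"hand": 60,"x": 0,"y": 0,"z": 0,"wx": 0,"wy": 0,"wz": 8.5},{"hand": 60,"x": 0,"y": 0,"z": 0,"wx": 0,"wy": 0,"wz": 8.5},{"hand": 60,"x": 0,"y": 0,"z": 0,"wx": 0,"wy": 0,"wz": 8.5},{"hand": 60,"x": 0,"y": 0,"z": 0,"wx": 0,"wy": 0,"wz": 8.5},{"hand": 60,"x": 0,"y": 0,"z": 0,"wx": 0,"wy": 0,"wz": 8.5},{"hand": 60,"x": 0,"y": 0,"z": 0,"wx": 0,"wy": 0,"wz": 8.5},{"hand": 60,"x": 0,"y": 0,"z": 0,"wx": 0,"wy": 0,"wz": 8.5},{"hand": 60,"x": 0,"y": 0,"z": 0,"wx": 0,"wy": 0,"wz": 8.5},{"hand": 60,"x": 0,"y": 0,"z": 0,"wx": 0,"wy": 0,"wz": 8.5},{"hand": 60,"x": 0,"y": 0,"z": 0,"wx": 0,"wy": 0,"wz": 8.5},{"hand": 60,"x": 0,"y": 0,"z": 0,"wx": 0,"wy": 0,"wz": 8.5},{"hand": 60,"x": 0,"y": 0,"z": 0,"wx": 0,"wy": 0,"wz": 8.5},{"hand": 60,"x": 0,"y": 0,"z": 0,"wx": 0,"wy": 0,"wz": 8.5},{"hand": 60,"x": 0,"y": 0,"z": 0,"wx": 0,"wy": 0,"wz": 0},{"hand": 60,"x": 0,"y": 0,"z": 0,"wx": 0,"wy": 0,"wz": 0}]}}

```text
time_s: 2.0
position: [0.2517, 0.5718, 0.2222]
tcp_rot: [[0.978, 0.206, -0.0], [0.206, -0.978, -0.001], [-0.001, 0.001, -1.0]]
force: [0.6, -1.4, -0.4]
opening: 0.69
```

```bash
cat >> h.py <<'E'
def to(x,y,z):
    s=bot.read_state(); R=np.array(s['tcp_rot']); p=np.array(s['position'])
    print('t',s['time_s'],'p',p.round(4),'yhead',np.degrees(np.arctan2(R[1,1],R[0,1])).round(2),'tilt',R[:,2].round(4),'open',s['opening']*87,'F',np.round(s['force'],2),'J',np.round(s['joint_positions'],1))
    print('units',(R.T@(np.array([x,y,z])-p)/.025).round(3))
E
python3 -c "
from h import *
to(.605,-.0975,.2)"
```

```text
t 2.0 p [0.2517 0.5718 0.2222] yhead -78.08 tilt [-5.e-04 -7.e-04 -1.e+00] open 60.05954120423445 F [ 0.58 -1.35 -0.41] J [ 56.   30.2  82.1  -0.   67.7 134.1]
units [ 8.301 29.112  0.899]
```

Emit:
{"name": "move_arm", "arguments": {"moves": [{"hand": 60,"x": 0.2,"y": 0.4,"z": 0,"wx": 0,"wy": 0,"wz": 0},{"hand": 60,"x": 0.3,"y": 0.8,"z": 0,"wx": 0,"wy": 0,"wz": 0},{"hand": 60,"x": 0.3,"y": 1,"z": 0,"wx": 0,"wy": 0,"wz": 0},{"hand": 60,"x": 0.3,"y": 1,"z": 0,"wx": 0,"wy": 0,"wz": 0},{"hand": 60,"x": 0.3,"y": 1,"z": 0,"wx": 0,"wy": 0,"wz": 0},{"hand": 60,"x": 0.3,"y": 1,"z": 0,"wx": 0,"wy": 0,"wz": 0},{"hand": 60,"x": 0.3,"y": 1,"z": 0,"wx": 0,"wy": 0,"wz": 0},{"hand": 60,"x": 0.3,"y": 1,"z": 0,"wx": 0,"wy": 0,"wz": 0},{"hand": 60,"x": 0.3,"y": 1,"z": 0,"wx": 0,"wy": 0,"wz": 0},{"hand": 60,"x": 0.3,"y": 1,"z": 0,"wx": 0,"wy": 0,"wz": 0},{"hand": 60,"x": 0.3,"y": 1,"z": 0,"wx": 0,"wy": 0,"wz": 0},{"hand": 60,"x": 0.3,"y": 1,"z": 0,"wx": 0,"wy": 0,"wz": 0},{"hand": 60,"x": 0.3,"y": 1,"z": 0,"wx": 0,"wy": 0,"wz": 0},{"hand": 60,"x": 0.3,"y": 1,"z": 0,"wx": 0,"wy": 0,"wz": 0},{"hand": 60,"x": 0.3,"y": 1,"z": 0,"wx": 0,"wy": 0,"wz": 0},{"hand": 60,"x": 0.3,"y": 1,"z": 0,"wx": 0,"wy": 0,"wz": 0},{"hand": 60,"x": 0.3,"y": 1,"z": 0,"wx": 0,"wy": 0,"wz": 0},{"hand": 60,"x": 0.3,"y": 1,"z": 0,"wx": 0,"wy": 0,"wz": 0},{"hand": 60,"x": 0.3,"y": 1,"z": 0,"wx": 0,"wy": 0,"wz": 0},{"hand": 60,"x": 0.3,"y": 1,"z": 0,"wx": 0,"wy": 0,"wz": 0}]}}

```text
time_s: 4.0
position: [0.4941, 0.1303, 0.2226]
tcp_rot: [[0.979, 0.205, 0.0], [0.205, -0.979, -0.0], [-0.0, 0.0, -1.0]]
force: [1.2, 0.1, -0.8]
opening: 0.691
```

Emit:
{"name": "move_arm", "arguments": {"moves": [{"hand": 50,"x": 0.3,"y": 1,"z": 0,"wx": 0,"wy": 0,"wz": 0},{"hand": 50,"x": 0.3,"y": 1,"z": 0,"wx": 0,"wy": 0,"wz": 0},{"hand": 50,"x": 0.3,"y": 1,"z": 0,"wx": 0,"wy": 0,"wz": 0},{"hand": 50,"x": 0.3,"y": 1,"z": 0,"wx": 0,"wy": 0,"wz": 0},{"hand": 50,"x": 0.3,"y": 1,"z": 0,"wx": 0,"wy": 0,"wz": 0},{"hand": 50,"x": 0.3,"y": 1,"z": 0,"wx": 0,"wy": 0,"wz": 0},{"hand": 50,"x": 0.3,"y": 1,"z": 0,"wx": 0,"wy": 0,"wz": 0},{"hand": 50,"x": 0.2,"y": 1,"z": 0,"wx": 0,"wy": 0,"wz": 0},{"hand": 50,"x": 0,"y": 0.9,"z": 0,"wx": 0,"wy": 0,"wz": 0},{"hand": 50,"x": 0,"y": 0,"z": 0,"wx": 0,"wy": 0,"wz": 0},{"hand": 50,"x": 0,"y": 0,"z": 0,"wx": 0,"wy": 0,"wz": 0}]}}

```text
time_s: 5.1
position: [0.5948, -0.0746, 0.2223]
tcp_rot: [[0.979, 0.203, -0.001], [0.203, -0.979, 0.001], [-0.001, -0.001, -1.0]]
force: [0.3, -0.5, 0.4]
opening: 0.575
```

```bash
python3 -c "
from h import *
to(.605,-.0975,.0665)
d=cap('scene','s1'); crop(d,220,120,350,290,'s1c',4)"
```

```text
t 5.1 p [ 0.5948 -0.0746  0.2223] yhead -78.3 tilt [-1.e-03  7.e-04 -1.e+00] open 50.053900609425654 F [ 0.33 -0.45  0.38] J [-17.8  28.3  85.9   0.   65.9  60.5]
units [0.221 0.985 6.231]
```

View pics/s1.png

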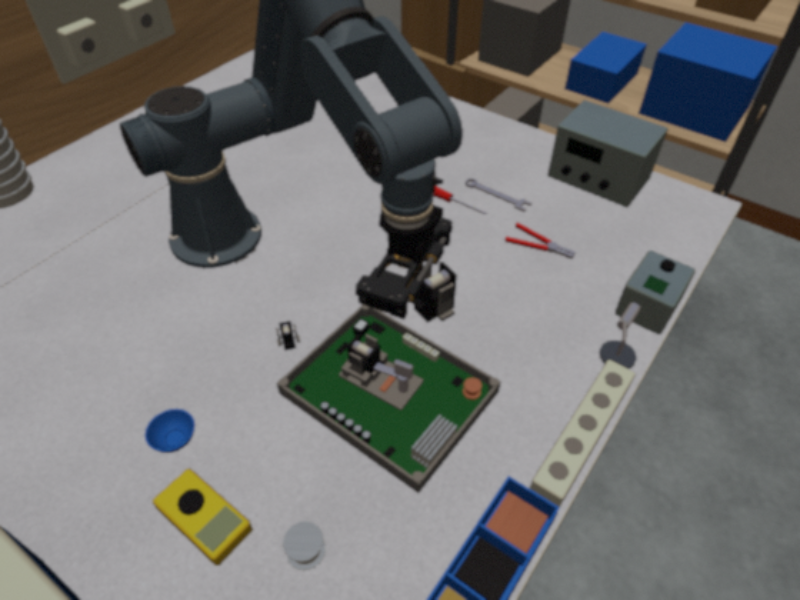

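The gripper is above the tray, about 25 mm short of the wing. I'll correct that and go down.

Emit:
{"name": "move_arm", "arguments": {"moves": [{"hand": 50,"x": 0.1,"y": 0.5,"z": 0,"wx": 0,"wy": 0,"wz": 0},{"hand": 50,"x": 0.1,"y": 0.5,"z": 0,"wx": 0,"wy": 0,"wz": 0},{"hand": 50,"x": 0,"y": 0,"z": 0.6,"wx": 0,"wy": 0,"wz": 0},{"hand": 50,"x": 0,"y": 0,"z": 0.7,"wx": 0,"wy": 0,"wz": 0},{"hand": 50,"x": 0,"y": 0,"z": 0.7,"wx": 0,"wy": 0,"wz": 0},{"hand": 50,"x": 0,"y": 0,"z": 0.7,"wx": 0,"wy": 0,"wz": 0},{"hand": 50,"x": 0,"y": 0,"z": 0.6,"wx": 0,"wy": 0,"wz": 0},{"hand": 50,"x": 0,"y": 0,"z": 0.5,"wx": 0,"wy": 0,"wz": 0},{"hand": 50,"x": 0,"y": 0,"z": 0,"wx": 0,"wy": 0,"wz": 0},{"hand": 50,"x": 0,"y": 0,"z": 0,"wx": 0,"wy": 0,"wz": 0}]}}

```text
time_s: 6.15
position: [0.6058, -0.0979, 0.1276]
tcp_rot: [[0.979, 0.203, 0.0], [0.203, -0.979, -0.0], [0.0, 0.0, -1.0]]
force: [0.5, 0.6, 0.4]
opening: 0.576
```

```bash
python3 -c "
from h import *
to(.605,-.0975,.0665)
d=cap('scene','s2'); crop(d,220,180,320,290,'s2c',6)
d=cap('top','t2'); crop(d,270,145,355,245,'t2c',6)"
```

```text
t 6.15 p [ 0.6058 -0.0979  0.1276] yhead -78.26 tilt [ 2.e-04 -1.e-04 -1.e+00] open 50.07855744545984 F [0.52 0.56 0.44] J [-19.6  36.   88.6  -0.   55.3  58.7]
units [-0.028 -0.02   2.445]
```

View pics/s2c.png

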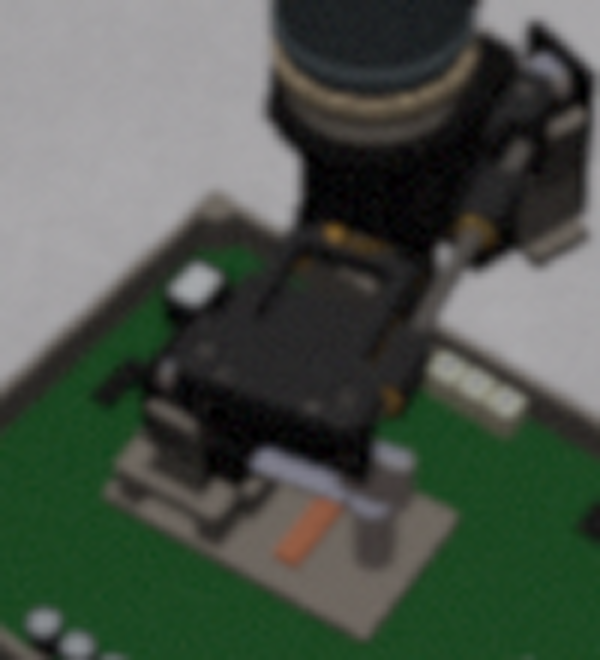

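The wing (390,470 in the crop) is just below the gripper, and the position matches the measurement. I'll descend and then close.

Emit:
{"name": "move_arm", "arguments": {"moves": [{"hand": 50,"x": 0,"y": 0,"z": 0.5,"wx": 0,"wy": 0,"wz": 0},{"hand": 50,"x": 0,"y": 0,"z": 0.6,"wx": 0,"wy": 0,"wz": 0},{"hand": 50,"x": 0,"y": 0,"z": 0.5,"wx": 0,"wy": 0,"wz": 0},{"hand": 50,"x": 0,"y": 0,"z": 0.5,"wx": 0,"wy": 0,"wz": 0},{"hand": 50,"x": 0,"y": 0,"z": 0.3,"wx": 0,"wy": 0,"wz": 0},{"hand": 50,"x": 0,"y": 0,"z": 0,"wx": 0,"wy": 0,"wz": 0},{"hand": 50,"x": 0,"y": 0,"z": 0,"wx": 0,"wy": 0,"wz": 0}]}}

```text
time_s: 6.95
position: [0.6056, -0.0976, 0.0675]
tcp_rot: [[0.979, 0.203, 0.0], [0.203, -0.979, -0.0], [0.0, 0.0, -1.0]]
force: [0.1, 0.9, 0.6]
opening: 0.577
```

Emit:
{"name": "move_arm", "arguments": {"moves": [{"hand": 30,"x": 0,"y": 0,"z": 0,"wx": 0,"wy": 0,"wz": 0},{"hand": 22,"x": 0,"y": 0,"z": 0,"wx": 0,"wy": 0,"wz": 0},{"hand": 16,"x": 0,"y": 0,"z": 0,"wx": 0,"wy": 0,"wz": 0},{"hand": 13,"x": 0,"y": 0,"z": 0,"wx": 0,"wy": 0,"wz": 0},{"hand": 10,"x": 0,"y": 0,"z": 0,"wx": 0,"wy": 0,"wz": 0},{"hand": 5,"x": 0,"y": 0,"z": 0,"wx": 0,"wy": 0,"wz": 0},{"hand": 5,"x": 0,"y": 0,"z": 0,"wx": 0,"wy": 0,"wz": 0},{"hand": 5,"x": 0,"y": 0,"z": 0,"wx": 0,"wy": 0,"wz": 0}]}}

```text
time_s: 7.75
position: [0.6055, -0.0978, 0.0676]
tcp_rot: [[0.979, 0.203, 0.0], [0.203, -0.979, -0.0], [0.0, 0.0, -1.0]]
force: [-0.9, 0.4, 0.8]
opening: 0.117
```

```bash
python3 -c "
from h import *
to(.605,-.0975,.0665);print(bot.read_state()['moment'])"
```

```text
t 7.75 p [ 0.6055 -0.0978  0.0676] yhead -78.27 tilt [ 2.e-04 -3.e-04 -1.e+00] open 10.163859254058428 F [-0.94  0.37  0.81] J [-19.6  41.   90.6  -0.   48.5  58.7]
units [-0.016 -0.015  0.045]
[-0.17034593  0.21311297 -0.00772355]
```

Gripped: the opening is 10.2 mm, matching the bar, with almost no side force. Now I'll turn it anticlockwise 75°.

Emit:
{"name": "move_arm", "arguments": {"moves": [{"hand": 5,"x": 0,"y": 0,"z": 0,"wx": 0,"wy": 0,"wz": -3},{"hand": 5,"x": 0,"y": 0,"z": 0,"wx": 0,"wy": 0,"wz": -5},{"hand": 5,"x": 0,"y": 0,"z": 0,"wx": 0,"wy": 0,"wz": -6},{"hand": 5,"x": 0,"y": 0,"z": 0,"wx": 0,"wy": 0,"wz": -6},{"hand": 5,"x": 0,"y": 0,"z": 0,"wx": 0,"wy": 0,"wz": -6},{"hand": 5,"x": 0,"y": 0,"z": 0,"wx": 0,"wy": 0,"wz": -6},{"hand": 5,"x": 0,"y": 0,"z": 0,"wx": 0,"wy": 0,"wz": 0}]}}

```text
time_s: 8.45
position: [0.6057, -0.0982, 0.0676]
tcp_rot: [[0.722, 0.691, 0.001], [0.691, -0.722, -0.001], [-0.0, 0.001, -1.0]]
force: [0.0, -2.0, -0.1]
opening: 0.113
```

Emit:
{"name": "move_arm", "arguments": {"moves": [{"hand": 5,"x": 0,"y": 0,"z": 0,"wx": 0,"wy": 0,"wz": -6},{"hand": 5,"x": 0,"y": 0,"z": 0,"wx": 0,"wy": 0,"wz": -6},{"hand": 5,"x": 0,"y": 0,"z": 0,"wx": 0,"wy": 0,"wz": -6},{"hand": 5,"x": 0,"y": 0,"z": 0,"wx": 0,"wy": 0,"wz": -6},{"hand": 5,"x": 0,"y": 0,"z": 0,"wx": 0,"wy": 0,"wz": -6},{"hand": 5,"x": 0,"y": 0,"z": 0,"wx": 0,"wy": 0,"wz": -6},{"hand": 5,"x": 0,"y": 0,"z": 0,"wx": 0,"wy": 0,"wz": -5},{"hand": 5,"x": 0,"y": 0,"z": 0,"wx": 0,"wy": 0,"wz": -2},{"hand": 5,"x": 0,"y": 0,"z": 0,"wx": 0,"wy": 0,"wz": 0},{"hand": 5,"x": 0,"y": 0,"z": 0,"wx": 0,"wy": 0,"wz": 0}]}}

```text
time_s: 9.45
position: [0.6063, -0.0985, 0.0677]
tcp_rot: [[0.059, 0.998, 0.002], [0.998, -0.059, -0.001], [-0.001, 0.002, -1.0]]
force: [2.3, -4.5, -1.9]
opening: 0.112
```

```bash
python3 -c "
from h import *
to(.605,-.0975,.0665);print(bot.read_state()['moment'])"
```

```text
t 9.45 p [ 0.6063 -0.0985  0.0677] yhead -3.36 tilt [ 0.002  -0.0015 -1.    ] open 9.78139973191892 F [ 2.31 -4.54 -1.92] J [-19.6  41.   90.5  -0.1  48.4 -16.2]
units [ 0.036 -0.056  0.046]
[-0.75308672 -0.26842765  0.06769519]
```

Emit:
{"name": "move_arm", "arguments": {"moves": [{"hand": 30,"x": 0,"y": 0,"z": 0,"wx": 0,"wy": 0,"wz": 0},{"hand": 30,"x": 0,"y": 0,"z": 0,"wx": 0,"wy": 0,"wz": 0},{"hand": 30,"x": 0,"y": 0,"z": 0,"wx": 0,"wy": 0,"wz": 0},{"hand": 30,"x": 0,"y": 0,"z": -0.4,"wx": 0,"wy": 0,"wz": 0},{"hand": 30,"x": 0,"y": 0,"z": -0.7,"wx": 0,"wy": 0,"wz": 0},{"hand": 30,"x": 0,"y": 0,"z": -0.8,"wx": 0,"wy": 0,"wz": 0},{"hand": 30,"x": 0,"y": 0,"z": -0.8,"wx": 0,"wy": 0,"wz": 0},{"hand": 30,"x": 0,"y": 0,"z": -0.8,"wx": 0,"wy": 0,"wz": 0},{"hand": 30,"x": 0,"y": 0,"z": -0.8,"wx": 0,"wy": 0,"wz": 0},{"hand": 60,"x": 0,"y": 0,"z": -0.6,"wx": 0,"wy": 0,"wz": 0},{"hand": 70,"x": 0,"y": 0,"z": 0,"wx": 0,"wy": 0,"wz": 0},{"hand": 70,"x": 0,"y": 0,"z": 0,"wx": 0,"wy": 0,"wz": 0}]}}

```text
time_s: 10.65
position: [0.6052, -0.0974, 0.1904]
tcp_rot: [[0.057, 0.998, 0.0], [0.998, -0.057, 0.0], [0.0, 0.0, -1.0]]
force: [-0.4, 0.2, -0.1]
opening: 0.534
```

```bash
python3 -c "
from h import *
to(.520,-.102,.0593)
d=cap('scene','s3'); crop(d,220,180,320,290,'s3c',6)"
```

```text
t 10.65 p [ 0.6052 -0.0974  0.1904] yhead -3.27 tilt [ 4.e-04  0.e+00 -1.e+00] open 46.428557943444055 F [-0.41  0.15 -0.13] J [-19.6  31.4  85.8   0.   62.8 -16.3]
units [-0.38  -3.394  5.244]
```

View pics/s3c.png

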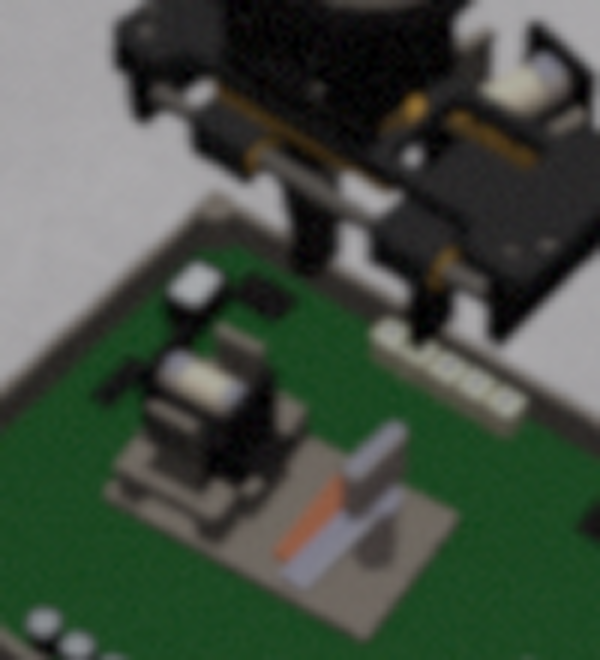

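The tongue is now across the base (290,570 in the crop), well clear of the carrier. Next I'll rotate to align with the catches and move above the carrier. The wing grip gives its centre as about (0.5205, -0.1025).

Emit:
{"name": "move_arm", "arguments": {"moves": [{"hand": 80,"x": 0,"y": 0,"z": 0,"wx": 0,"wy": 0,"wz": 8.3},{"hand": 80,"x": 0,"y": 0,"z": 0,"wx": 0,"wy": 0,"wz": 8.3},{"hand": 80,"x": 0,"y": 0,"z": 0,"wx": 0,"wy": 0,"wz": 8.3},{"hand": 80,"x": 0,"y": 0,"z": 0,"wx": 0,"wy": 0,"wz": 8.3},{"hand": 80,"x": 0,"y": 0,"z": 0,"wx": 0,"wy": 0,"wz": 8.3},{"hand": 80,"x": 0,"y": 0,"z": 0,"wx": 0,"wy": 0,"wz": 8.3},{"hand": 80,"x": 0,"y": 0,"z": 0,"wx": 0,"wy": 0,"wz": 8.3},{"hand": 80,"x": 0,"y": 0,"z": 0,"wx": 0,"wy": 0,"wz": 8.3},{"hand": 80,"x": 0,"y": 0,"z": 0,"wx": 0,"wy": 0,"wz": 8.3},{"hand": 80,"x": 0,"y": 0,"z": 0,"wx": 0,"wy": 0,"wz": 8.4},{"hand": 80,"x": -0.7,"y": 0,"z": 0,"wx": 0,"wy": 0,"wz": 0},{"hand": 80,"x": -0.8,"y": 0,"z": 0,"wx": 0,"wy": 0,"wz": 0},{"hand": 80,"x": -0.8,"y": 0,"z": 0.5,"wx": 0,"wy": 0,"wz": 0},{"hand": 80,"x": -0.7,"y": 0,"z": 0.5,"wx": 0,"wy": 0,"wz": 0},{"hand": 80,"x": -0.4,"y": 0,"z": 0.4,"wx": 0,"wy": 0,"wz": 0},{"hand": 80,"x": 0,"y": 0,"z": 0,"wx": 0,"wy": 0,"wz": 0},{"hand": 80,"x": 0,"y": 0,"z": 0,"wx": 0,"wy": 0,"wz": 0}]}}

```text
time_s: 12.4
position: [0.5206, -0.103, 0.1546]
tcp_rot: [[0.998, 0.063, -0.001], [0.063, -0.998, 0.0], [-0.001, -0.001, -1.0]]
force: [-0.6, -0.5, 0.2]
opening: 0.919
```

```bash
python3 -c "
from h import *
to(.5205,-.1025,.0533)
d=cap('scene','s4'); crop(d,220,180,320,290,'s4c',6)
d=cap('top','t4'); crop(d,270,145,355,245,'t4c',6)
S=pickle.load(open('s3.pkl','rb'))
f=lambda x,y:(220+(x+.5)/6-.5,180+(y+.5)/6-.5)
print('catch tops z.084: r',ray(S,*f(150,408),.084),ray(S,*f(198,438),.084),'l',ray(S,*f(222,328),.084),ray(S,*f(265,352),.084),'fuse',ray(S,*f(202,381),.086))"
```

```text
t 12.4 p [ 0.5206 -0.103   0.1546] yhead -86.39 tilt [-8.e-04  5.e-04 -1.e+00] open 79.91424128654444 F [-0.56 -0.52  0.19] J [-23.3  28.5  99.5   0.   52.1  63.1]
units [-1.00e-03 -1.80e-02  4.05e+00]
catch tops z.084: r [ 0.51238599 -0.13053222  0.084     ] [ 0.53858549 -0.13091965  0.084     ] l [ 0.50985226 -0.078469    0.084     ] [ 0.53302866 -0.07803408  0.084     ] fuse [ 0.5221196  -0.10750072  0.086     ]
```

View pics/s4c.png

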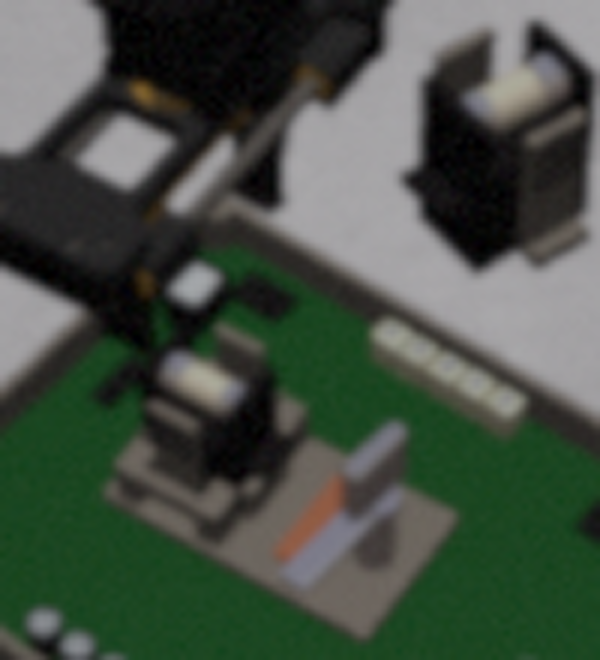

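Position confirmed: the catch tops average (0.523, -0.1045), within 2 mm. Descending.

Emit:
{"name": "move_arm", "arguments": {"moves": [{"hand": 80,"x": 0.04,"y": 0.02,"z": 0.5,"wx": 0,"wy": 0,"wz": 0},{"hand": 80,"x": 0,"y": 0,"z": 0.7,"wx": 0,"wy": 0,"wz": 0},{"hand": 80,"x": 0,"y": 0,"z": 0.7,"wx": 0,"wy": 0,"wz": 0},{"hand": 80,"x": 0,"y": 0,"z": 0.7,"wx": 0,"wy": 0,"wz": 0},{"hand": 80,"x": 0,"y": 0,"z": 0.6,"wx": 0,"wy": 0,"wz": 0},{"hand": 80,"x": 0,"y": 0,"z": 0.5,"wx": 0,"wy": 0,"wz": 0},{"hand": 80,"x": 0,"y": 0,"z": 0.3,"wx": 0,"wy": 0,"wz": 0},{"hand": 80,"x": 0,"y": 0,"z": 0,"wx": 0,"wy": 0,"wz": 0},{"hand": 80,"x": 0,"y": 0,"z": 0,"wx": 0,"wy": 0,"wz": 0}]}}

```text
time_s: 13.4
position: [0.5219, -0.1035, 0.0552]
tcp_rot: [[0.998, 0.063, 0.0], [0.063, -0.998, -0.0], [0.0, 0.0, -1.0]]
force: [0.0, -1.1, 0.0]
opening: 0.921
```

```bash
python3 -c "
from h import *
to(.521,-.1035,.0533)
d=cap('scene','s5'); crop(d,220,180,320,290,'s5c',6)"
```

```text
t 13.4 p [ 0.5219 -0.1035  0.0552] yhead -86.36 tilt [ 5.e-04 -2.e-04 -1.e+00] open 80.13075465022568 F [ 0.05 -1.07  0.04] J [-23.3  38.1 103.    0.   38.9  63.1]
units [-0.038 -0.004  0.074]
```

View pics/s5c.png

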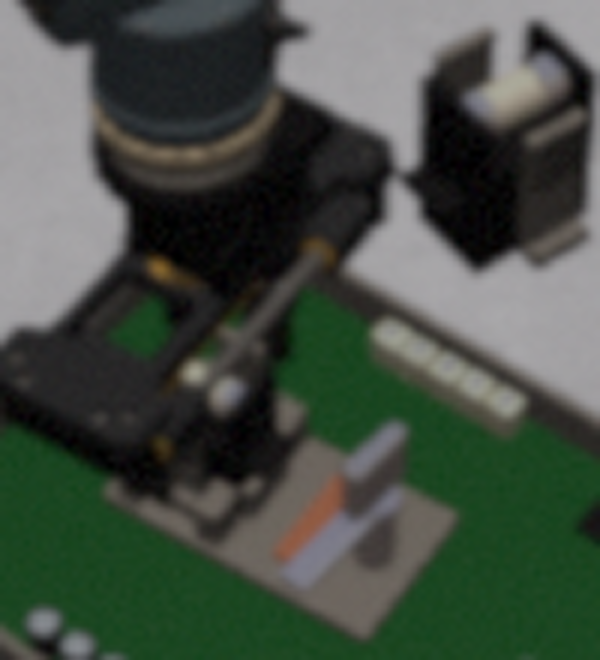

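The fingers straddle the carrier with low contact force. I'll close slowly on the catches.

Emit:
{"name": "move_arm", "arguments": {"moves": [{"hand": 66,"x": 0,"y": 0,"z": 0.06,"wx": 0,"wy": 0,"wz": 0},{"hand": 58,"x": 0,"y": 0,"z": 0,"wx": 0,"wy": 0,"wz": 0},{"hand": 54,"x": 0,"y": 0,"z": 0,"wx": 0,"wy": 0,"wz": 0},{"hand": 50,"x": 0,"y": 0,"z": 0,"wx": 0,"wy": 0,"wz": 0},{"hand": 47,"x": 0,"y": 0,"z": 0,"wx": 0,"wy": 0,"wz": 0},{"hand": 44,"x": 0,"y": 0,"z": 0,"wx": 0,"wy": 0,"wz": 0},{"hand": 38,"x": 0,"y": 0,"z": 0,"wx": 0,"wy": 0,"wz": 0},{"hand": 38,"x": 0,"y": 0,"z": 0,"wx": 0,"wy": 0,"wz": 0},{"hand": 38,"x": 0,"y": 0,"z": 0,"wx": 0,"wy": 0,"wz": 0},{"hand": 38,"x": 0,"y": 0,"z": 0,"wx": 0,"wy": 0,"wz": 0}]}}

```text
time_s: 14.45
position: [0.5215, -0.103, 0.0543]
tcp_rot: [[0.998, 0.063, 0.0], [0.063, -0.998, 0.001], [0.0, -0.001, -1.0]]
force: [0.5, 2.4, 7.4]
opening: 0.478
```

```bash
python3 -c "
from h import *
to(.521,-.1035,.0533)"
```

```text
t 14.45 p [ 0.5215 -0.103   0.0543] yhead -86.38 tilt [ 0.e+00  6.e-04 -1.e+00] open 41.62147341355324 F [0.47 2.43 7.37] J [-23.2  38.2 103.    0.   38.8  63.1]
units [-0.021  0.02   0.038]
```

The opening is 41.6 mm against the expected 44, with 7 N vertical. I'll look before pulling.

Emit:
{"name": "move_arm", "arguments": {"moves": [{"hand": 38,"x": 0,"y": 0,"z": 0,"wx": 0,"wy": 0,"wz": 0},{"hand": 38,"x": 0,"y": 0,"z": 0,"wx": 0,"wy": 0,"wz": 0}]}}

```text
time_s: 14.65
position: [0.5215, -0.103, 0.0542]
tcp_rot: [[0.998, 0.063, 0.0], [0.063, -0.998, 0.001], [0.0, -0.001, -1.0]]
force: [-1.1, 2.4, 7.8]
opening: 0.477
```

```bash
python3 -c "
from h import *
to(.521,-.1035,.0533);print(bot.read_state()['moment'])
d=cap('scene','s6'); crop(d,235,215,290,275,'s6c',10)"
```

```text
t 14.65 p [ 0.5215 -0.103   0.0542] yhead -86.38 tilt [ 0.e+00  6.e-04 -1.e+00] open 41.47311366031853 F [-1.12  2.45  7.79] J [-23.2  38.2 103.    0.   38.8  63.1]
units [-0.022  0.02   0.038]
[ 0.40458583  0.36576976 -0.02671498]
```

View pics/s6c.png

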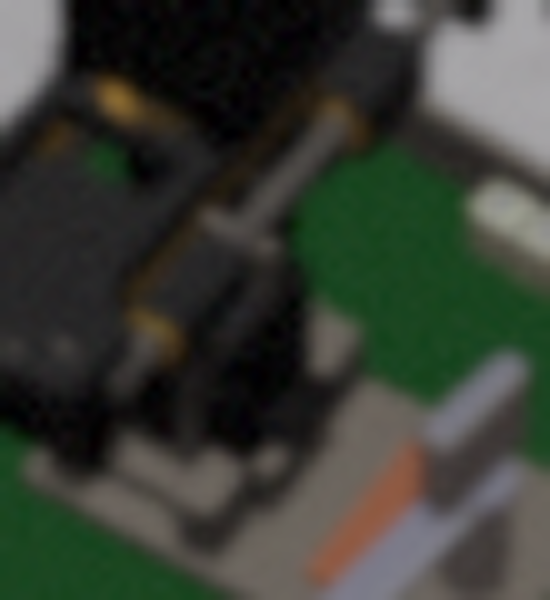

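The view shows the fingers on both thumb plates, above the ledges. I'll pull up gently and watch the force.

Emit:
{"name": "move_arm", "arguments": {"moves": [{"hand": 38,"x": 0,"y": 0,"z": -0.1,"wx": 0,"wy": 0,"wz": 0},{"hand": 38,"x": 0,"y": 0,"z": -0.1,"wx": 0,"wy": 0,"wz": 0},{"hand": 38,"x": 0,"y": 0,"z": -0.1,"wx": 0,"wy": 0,"wz": 0},{"hand": 38,"x": 0,"y": 0,"z": -0.1,"wx": 0,"wy": 0,"wz": 0},{"hand": 38,"x": 0,"y": 0,"z": 0,"wx": 0,"wy": 0,"wz": 0}]}}

```text
time_s: 15.2
position: [0.5214, -0.1032, 0.0636]
tcp_rot: [[0.998, 0.063, -0.0], [0.063, -0.998, 0.0], [-0.0, -0.0, -1.0]]
force: [0.0, 1.2, -2.0]
opening: 0.476
```

It lifted about 9 mm with only about 2 N down, the carrier's weight, so it is free. On up to about 10 cm.

Emit:
{"name": "move_arm", "arguments": {"moves": [{"hand": 38,"x": 0,"y": 0,"z": -0.2,"wx": 0,"wy": 0,"wz": 0},{"hand": 38,"x": 0,"y": 0,"z": -0.3,"wx": 0,"wy": 0,"wz": 0},{"hand": 38,"x": 0,"y": 0,"z": -0.3,"wx": 0,"wy": 0,"wz": 0},{"hand": 38,"x": 0,"y": 0,"z": -0.3,"wx": 0,"wy": 0,"wz": 0},{"hand": 38,"x": 0,"y": 0,"z": -0.4,"wx": 0,"wy": 0,"wz": 0},{"hand": 38,"x": 0,"y": 0,"z": -0.4,"wx": 0,"wy": 0,"wz": 0},{"hand": 38,"x": 0,"y": 0,"z": -0.4,"wx": 0,"wy": 0,"wz": 0},{"hand": 38,"x": 0,"y": 0,"z": -0.4,"wx": 0,"wy": 0,"wz": 0},{"hand": 38,"x": 0,"y": 0,"z": -0.4,"wx": 0,"wy": 0,"wz": 0},{"hand": 38,"x": 0,"y": 0,"z": -0.3,"wx": 0,"wy": 0,"wz": 0},{"hand": 38,"x": 0,"y": 0,"z": -0.2,"wx": 0,"wy": 0,"wz": 0},{"hand": 38,"x": 0,"y": 0,"z": 0,"wx": 0,"wy": 0,"wz": 0},{"hand": 38,"x": 0,"y": 0,"z": 0,"wx": 0,"wy": 0,"wz": 0},{"hand": 38,"x": 0,"y": 0,"z": 0,"wx": 0,"wy": 0,"wz": 0},{"hand": 38,"x": 0,"y": 0,"z": 0,"wx": 0,"wy": 0,"wz": 0}]}}

```text
time_s: 16.7
position: [0.5213, -0.1033, 0.1531]
tcp_rot: [[0.998, 0.063, -0.001], [0.063, -0.998, 0.0], [-0.001, -0.0, -1.0]]
force: [0.6, -0.2, -1.9]
opening: 0.475
```

```bash
python3 -c "
from h import *
to(.521,-.1035,.1542)
d=cap('scene','s7'); crop(d,205,175,310,290,'s7c',6)
d=cap('top','t7')"
```

```text
t 16.7 p [ 0.5213 -0.1033  0.1531] yhead -86.37 tilt [-1.e-03  4.e-04 -1.e+00] open 41.295502126370465 F [ 0.55 -0.18 -1.91] J [-23.3  28.7  99.4   0.   52.   63.1]
units [-0.012  0.007 -0.045]
```

View pics/s7c.png

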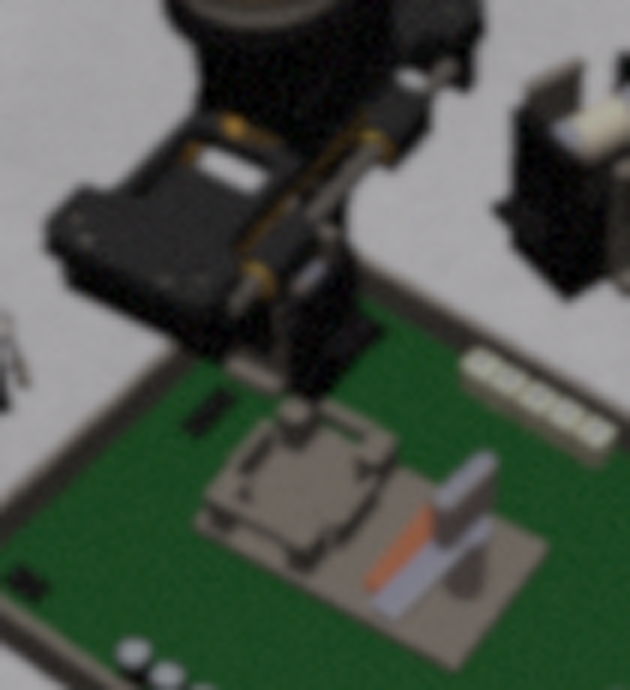

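View pics/s7.png

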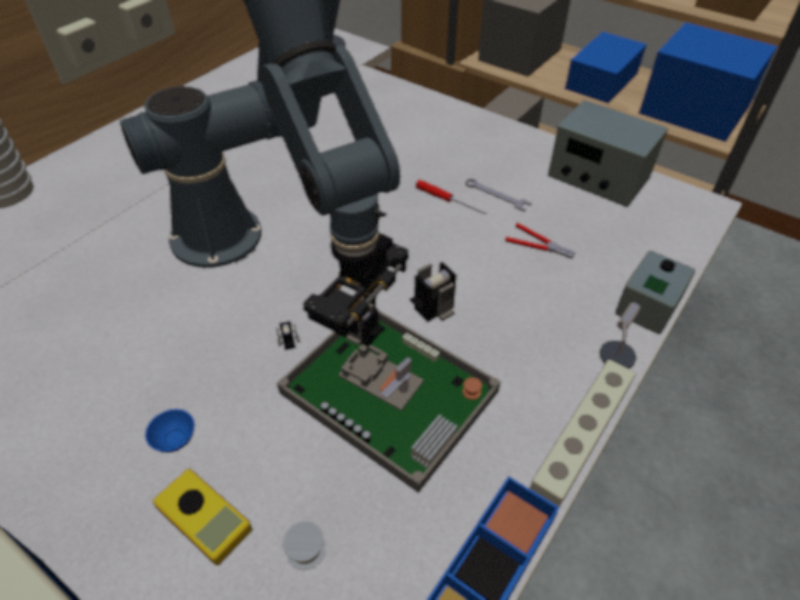

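The base is empty and the carrier hangs upright in the jaws, its lower corner near (305,398) in the crop. One check of the foot height against the prediction, and of whether it is steady.

```bash
python3 -c "
from h import *
S=pickle.load(open('s7.pkl','rb'))
Wi=np.linalg.inv(S['pose'])
a=np.radians(3.5);R=np.array([[np.cos(a),-np.sin(a)],[np.sin(a),np.cos(a)]])
for l in[(25,-17),(25,17),(-25,-17)]:
  for z in(.112,.117,.122):
    xy=np.array([.5213,-.1033])+R@np.array(l)/1000
    c=Wi@np.array([*xy,z,1]); u=S['fx']*c[0]/c[2]+S['cx'];v=S['fy']*c[1]/c[2]+S['cy']
    print(l,z,'crop px',round((u-205+.5)*6),round((v-175+.5)*6),end='; ')
to(.5213,-.1033,.1541);print(max(abs(np.array(bot.read_state()['qvel']))))
A=pickle.load(open('top0.pkl','rb'))['image'].astype(int);B=pickle.load(open('t7.pkl','rb'))['image'].astype(int)
cv2.imwrite('pics/t7c.png',cv2.resize(np.hstack([B[140:260,230:430,::-1],A[140:260,230:430,::-1]]).astype(np.uint8),None,fx=2,fy=2))
crop(S,240,215,290,260,'s7d',14)"
```

```text
(25, -17) 0.112 crop px 320 418; (25, -17) 0.117 crop px 320 411; (25, -17) 0.122 crop px 319 403; (25, 17) 0.112 crop px 367 364; (25, 17) 0.117 crop px 366 356; (25, 17) 0.122 crop px 366 349; (-25, -17) 0.112 crop px 222 367; (-25, -17) 0.117 crop px 221 360; (-25, -17) 0.122 crop px 220 352; t 16.8 p [ 0.5214 -0.1033  0.1532] yhead -86.36 tilt [-7.e-04  3.e-04 -1.e+00] open 41.37183889013554 F [-0.02  0.19 -1.93] J [-23.3  28.7  99.4  -0.   52.   63.1]
units [-0.005 -0.002 -0.037]
0.24751065963115187
```

View pics/s7d.png

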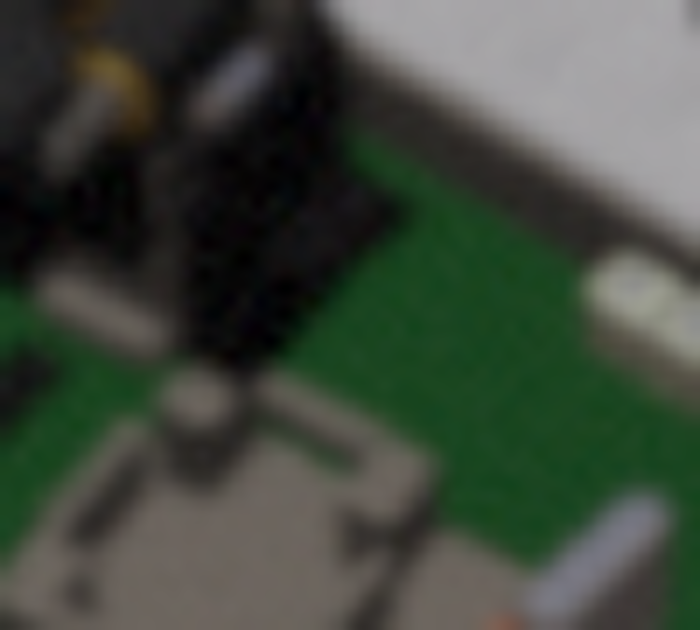

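View pics/t7c.png

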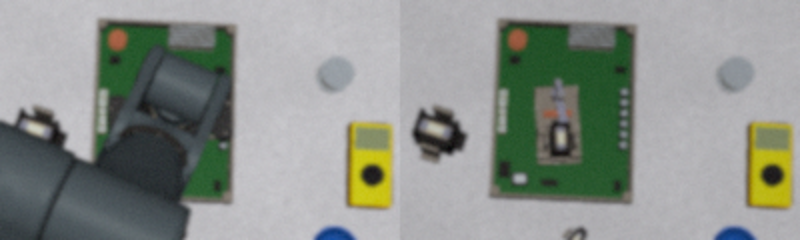

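The lower corner images about 2.7 px higher than predicted, so I'll check the height with depth and against the seated picture.

```bash
python3 -c "
from h import *
S=pickle.load(open('s7.pkl','rb'));S0=pickle.load(open('scene0.pkl','rb'))
f=lambda x,y:(240+(x+.5)/14-.5,215+(y+.5)/14-.5)
for p in[(245,350),(245,330),(240,300),(300,280),(350,230),(100,310),(120,320),(170,250),(235,85)]: print(p,P(S,*f(*p)).round(4))
# cloud of held carrier
v,u=np.mgrid[0:420,0:560]; z=S['z_map']
X=(np.stack([(u-S['cx'])/S['fx']*z,(v-S['cy'])/S['fy']*z,z,np.ones_like(z)],-1)@S['pose'].T)[...,:3]
m=(abs(X[...,0]-.53)<.05)&(abs(X[...,1]+.103)<.05)&(X[...,2]>.07)&(X[...,2]<.16)&(z>0)
q=X[m];print(len(q),np.percentile(q[:,2],[0,1,3,10]))
# +x face points: x vs z -> tilt
k=q[(q[:,0]>.54)&(q[:,0]<.553)&(q[:,2]>.12)]; print(len(k)); print(np.polyfit(k[:,2],k[:,0],1))
# reprojection of seated refs in S0
Wi=np.linalg.inv(S0['pose'])
for n,c in(('wing',(.6055,-.0978,.095)),('carrier top',(.5213,-.1033,.088))):
  c=Wi@np.array([*c,1]);print(n,S0['fx']*c[0]/c[2]+S0['cx'],S0['fy']*c[1]/c[2]+S0['cy'])
print('seen wing',190+442/4.8,205+239/4.8,'fuse',190+308/4.8,205+184/4.8)
"
```

```text
(245, 350) [ 0.5439 -0.1169  0.126 ]
(245, 330) [ 0.5452 -0.1179  0.1335]
(240, 300) [ 0.5441 -0.1176  0.1407]
(300, 280) [ 0.5548 -0.1138  0.1501]
(350, 230) [ 0.5551 -0.1001  0.1504]
(100, 310) [ 0.5216 -0.1288  0.1328]
(120, 320) [ 0.5258 -0.1285  0.1327]
(170, 250) [ 0.5308 -0.1197  0.1468]
(235, 85) [ 0.5389 -0.1092  0.1858]
239 [0.11552142 0.1174467  0.11964718 0.12379585]
96
[0.04348467 0.53883463]
wing 281.9646051551503 254.01758238592103
carrier top 253.99121627159408 241.39852711800933
seen wing 282.08333333333337 254.79166666666669 fuse 254.16666666666669 243.33333333333334
```

Depth puts the held carrier's top at about 0.186 (expected 0.187) and its foot at about 0.117–0.12, so the foot is about 10 cm above the seat at 0.018. It is upright and still, so I'm handing in.

```bash
python3 -c "
from h import *
to(.5213,-.1033,.1541);print(order.hand_in())"
```

```text
t 16.8 p [ 0.5214 -0.1033  0.1532] yhead -86.36 tilt [-7.e-04  3.e-04 -1.e+00] open 41.37183889013554 F [-0.02  0.19 -1.93] J [-23.3  28.7  99.4  -0.   52.   63.1]
units [-0.005 -0.002 -0.037]
the job is handed in; nothing more can be done
None
```

I handed the job in at 16.8 s with the fuse carrier held upright and still above its base. I turned the wing nut 75° anticlockwise, to about 83° from the tongue's closed position. The pictures show the tongue well clear of the carrier. I then pinched both catches and drew the middle-sized carrier straight up 99 mm.

**Last checks:**
- **Weight:** a steady 1.9 N hung on the gripper, which fits the carrier's mass.
- **Height:** the depth picture puts the carrier's top at 0.186 m (expected 0.187) and its foot at about 0.117–0.12 m. That is about 10 cm above the seat.
- **Surroundings:** the base was empty, and the parts and tools visible in the last pictures had not moved. The arm hid some of the board from the top camera, and I did not check the relay separately.

**Checks that disagreed:**
- **Pinch width:** the fingers read 41.4 mm over the catches instead of the stated 44 mm. I took this as the catches pressed hard against their stops.
- **Force while pinching:** about 7 N of vertical force showed before the lift and was gone once the carrier came free.
- **Foot in the picture:** one lower corner appeared about 2.7 px higher than predicted, which would be about 10 mm. The depth readings of the carrier's top and lowest points fit the expected height instead.

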